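Cover the clean beakers from the washer basket

ROBOT

A 6-joint arm with a two-finger parallel gripper is mounted at the origin on the work surface. World frame = base frame: x ahead of the robot, y to its left, z up, the work surface at z = 0. Lengths are in mm, angles in rad, forces in N, time in s.
With the tool pointing down it reaches from about 350 to 975 mm from the base axis. Payload 7.1 kg.
Tool frame: the origin (TCP) lies on the front face of the gripper's body, between the roots of the fingers; the fingertips stand 80 mm ahead of it and the grasp point (between the pads) lies 61 mm ahead of it (env.tips_ahead is the distance from the TCP to the fingertips, in mm); z points along the fingers, y is the line along which they close (so a half turn about z gives the same grasp; the last joint's range is limited). The gripper opens to 88 mm and grips with 3 to 60 N. Pads are 20 mm wide; open, the fingers measure 115 mm over their backs; the gripper's body (75 mm by 178 mm) begins 61 mm behind the grasp point.
Start: joints at [1.256, 0.423, 1.63, -0, 1.089, -0.019], TCP at [182.159, 597.849, 302.675] pointing down, gripper open.
Joint ranges: [-3, 3], [-0.9, 2.11], [0.09, 2.58], [-1.31, 4.45], [0.11, 2.69], [-2.54, 2.54]. Speed limits (rad/s): [2.39, 2.39, 3.01, 3.14, 3.14, 3.14].

INTERFACE

Orientations are given as a unit quaternion [x, y, z, w].
In Python, from station import env, set_gripper, viewer, workorder gives the robot as it stands. Calls block until the motion is done:
- env.reach(position, orientation): joint-space move of the TCP to a pose.
- env.move_l(position, rot=None, rate=150, f_stop=None): straight line of the TCP; rot=None keeps the orientation; rate is the mean speed in mm/s. With f_stop (N) it stops when the force on the tool has changed by that much, and returns True; else False.
- env.move_joints(angles): joint-space move.
- set_gripper(opening): finger opening in mm; the grip force is fixed at half the most; returns when the fingers have stopped.
- env.hold(seconds).
- env.ik(position, orientation): joint angles nearest the present ones, or None.
- env.read_state(): the state.
- viewer.camera(name): name is "side" or "top"; returns the picture (480x640x3 uint8, blue, green, red); there is no depth.
- viewer.camera_params(name): a dict with "fx", "fy", "cx", "cy" (pixels), "pose" (4x4, takes a point from camera to world coordinates). Camera axes: x right, y up, looking along -z (the intrinsics and any distortion apply to the point x, -y, -z); pixel columns grow to the right and rows downward; lengths in mm; the calibration is good to about 2 mm. A picture is of the moment at which its call begins. camera_params takes no time and is no camera call.
A pose or a line that the arm cannot do raises env.IKError and nothing moves.
- workorder.sign_off(): hands the job in; it is judged then, once.
The state is a dict: "time_s": time; "qpos": joint angles; "dq": joint speeds; "tau": joint torques, N m; "tool_pos": TCP position; "orientation": TCP orientation; "force": force on the tool from outside, world axes, zero at the start; "wrist_torque": the same for the moment, N m; "width": finger opening in mm; "grip_force": force on a finger pad.
Only numpy, scipy, OpenCV 4.12 (cv2) and the standard library are available. Lean on these libraries where they do the work, as an engineer would, in place of code of your own. Each camera call takes 0.05 s, during which the arm holds its last target. There are 200 camera calls.

TASK

The small-parts basket is back from the glassware washer with the three blue beaker covers inside: swing its wire lid up and over backwards until it stays open by itself. Then take the covers out and set each one flat on the open steel beaker it fits, the largest cover on the widest beaker, the middle one on the middle and the smallest on the narrowest, centred so that the mouth is closed and the cover stands out all round. Do not knock any beaker over or shift it from where it stands, leave the fourth beaker and the cover it already wears as they are, and leave the lid open.

Things in the scene. Friction and masses are not known exactly. Their poses are not given: they have to be found in the camera images.
- lid (a joint): hinge of the basket's wire lid, along the basket's far top edge, 64 mm above the bench: 0 = closed (flat), 1.57 = upright, 1.95 = the stop, leaning back away from the robot. The lid is loose on its hinge (no spring, hardly any friction, 0.22 kg): it falls shut below about 1.57 and falls back to the stop beyond
- lid_handle (a point): middle of the lid's handle: blue round bar, diameter 9 mm, 84 mm long, held out in the plane of the lid 39 mm in front of the basket's front wall, 64 mm above the bench when shut; pinch it from above. Its x axis points from the bar along the lid to the hinge line, 177 mm away; y runs along the bar. When shut, the middle of the basket lies 106 mm from the bar along x
- cover_large: flat round blue cover, disc diameter 88 mm, 4 mm thick, with an upright white knob (cylinder, diameter 22 mm, 24 mm tall) in the middle, whole height 28 mm, about 50 g. It lies flat in the wire basket, which is fixed to the bench: inside 134 x 294 mm, inner floor 14 mm and wall tops 61 mm above the bench. Origin: centre of the disc's underside; z up along the knob
- cover_medium: flat round blue cover, disc diameter 70 mm, 4 mm thick, with an upright white knob (cylinder, diameter 22 mm, 24 mm tall) in the middle, whole height 28 mm, about 34 g. It lies flat in the wire basket, which is fixed to the bench: inside 134 x 294 mm, inner floor 14 mm and wall tops 61 mm above the bench. Origin: centre of the disc's underside; z up along the knob
- cover_small: flat round blue cover, disc diameter 52 mm, 4 mm thick, with an upright white knob (cylinder, diameter 22 mm, 24 mm tall) in the middle, whole height 28 mm, about 22 g. It lies flat in the wire basket, which is fixed to the bench: inside 134 x 294 mm, inner floor 14 mm and wall tops 61 mm above the bench. Origin: centre of the disc's underside; z up along the knob
- beaker_large: widest open, empty stainless steel beaker: outside diameter 70 mm, wall 2 mm, height 95 mm, flat bottom, standing loose on the bench, about 180 g. Origin: centre of its underside; z up, mouth at the top
- beaker_medium: middle-sized open, empty stainless steel beaker: outside diameter 52 mm, wall 2 mm, height 72 mm, flat bottom, standing loose on the bench, about 120 g. Origin: centre of its underside; z up, mouth at the top
- beaker_small: narrowest open, empty stainless steel beaker: outside diameter 34 mm, wall 2 mm, height 50 mm, flat bottom, standing loose on the bench, about 70 g. Origin: centre of its underside; z up, mouth at the top
- beaker_covered: fourth steel beaker, a bystander that already wears its cover: outside diameter 60 mm, height 82 mm, stands among the others, about 140 g. Origin: centre of its underside; z up
- cover_placed: flat round blue cover, disc diameter 78 mm, 4 mm thick, with an upright white knob (cylinder, diameter 22 mm, 24 mm tall) in the middle, whole height 28 mm, about 40 g. It lies on the rim of the fourth beaker and stays there. Origin: centre of the disc's underside; z up along the knob
There are look-alikes about, which are no part of the job. What is shaped like the cover_large but pink or yellow is not meant.

How it is judged:
By the outcome, as a careful person would: the job done as asked, in the order asked, and still so for the second after the job is handed in, with the robot touching nothing.
It also fails if it takes over 99 s, if anything falls off the work surface, if the arm or the gripper's body presses on something with over 40 N, if the wrist force passes 120 N, or if a joint passes its speed limit or range.

## Working session

There is one attempt and no reset: what is moved stays moved. The work goes in short steps, each a Python script; the robot and the scene stay as the last script left them, time stands still between calls to the robot, and variables do not carry over. Pictures are saved under pics/ and viewed, at most 14 in all, crops included, and the job is handed in when it is done.

```bash
mkdir -p pics; ls; python3 - <<'E'
from station import env, viewer
import cv2
for n in ("top","side"):
    cv2.imwrite(f"pics/{n}0.png",viewer.camera(n)); p=viewer.camera_params(n); print(n,p)
print(env.read_state())
E
```

```text
pics
top {'fx': 516.7723905567718, 'fy': 516.7723905567718, 'cx': 324.1055244810753, 'cy': 242.12683718588087, 'pose': array([[ 9.45854725e-03,  9.93989515e-01, -1.09065940e-01,
         3.75580686e+02],
       [-9.99320714e-01,  5.51108532e-03, -3.64381506e-02,
         1.92938574e+01],
       [-3.56180679e-02,  1.09336505e-01,  9.93366439e-01,
         1.00533177e+03],
       [ 0.00000000e+00,  0.00000000e+00,  0.00000000e+00,
         1.00000000e+00]])}
side {'fx': 462.65370271823224, 'fy': 462.65370271823224, 'cx': 316.25101957412966, 'cy': 243.13853629144594, 'pose': array([[ 7.53611705e-01,  3.32919714e-01, -5.66774966e-01,
        -1.20197739e+02],
       [-6.57313831e-01,  3.77993288e-01, -6.51965951e-01,
        -6.48311738e+02],
       [-2.81518481e-03,  8.63878196e-01,  5.03692899e-01,
         6.08534426e+02],
       [ 0.00000000e+00,  0.00000000e+00,  0.00000000e+00,
         1.00000000e+00]])}
{'time_s': 0.1, 'qpos': array([ 1.25598393e+00,  4.23730932e-01,  1.63057993e+00, -4.21398209e-06,
        1.08860628e+00, -1.90094401e-02]), 'dq': array([ 0.00177266, -0.00072397, -0.00140701,  0.00074583,  0.00022451,
        0.00049399]), 'tau': array([ 5.51922240e-04, -5.45612025e+01, -2.74323374e+01,  6.46152114e-02,
        1.87071628e-02, -2.01628274e-05]), 'tool_pos': array([182.05693141, 597.5000924 , 302.01349124]), 'orientation': array([ 1.47361850e-01,  9.89082427e-01, -6.53350617e-04, -1.08183056e-04]), 'force': array([-0.18127728, -0.1016083 , -0.58394866]), 'wrist_torque': array([ 0.03389221, -0.01584577, -0.01242596]), 'grip_force': 0.0, 'width': 87.40993649518617}
```

View pics/top0.png

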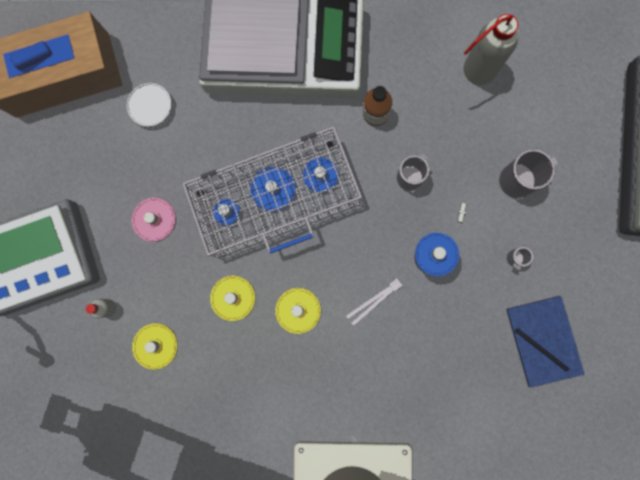

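View pics/side0.png

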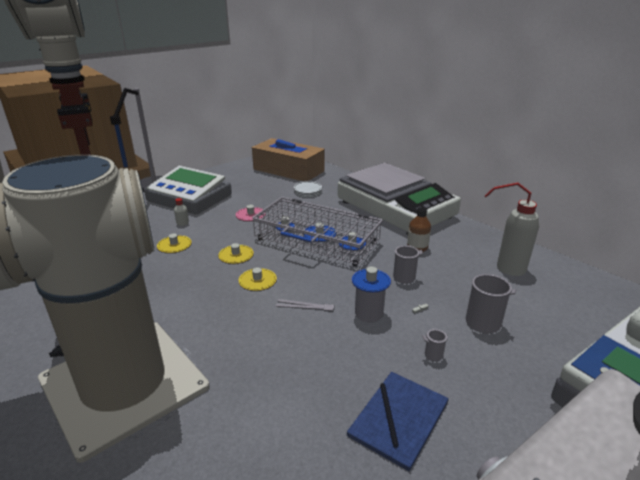

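The top view shows the handle at (291,243) and the blue covers at (226,211), (272,187) and (320,174). The open beakers are at (533,170) large, (414,172) medium and (522,258) small. The covered one is at (437,255).

```bash
cat > h.py <<'E'
import numpy as np, cv2
from station import env, set_gripper, viewer, workorder
def ray(n,px,z):
    p=viewer.camera_params(n); T=p["pose"]
    d=T[:3,:3]@np.array([(px[0]-p["cx"])/p["fx"],-(px[1]-p["cy"])/p["fy"],-1])
    o=T[:3,3]; return (o+d*(z-o[2])/d[2])[:2]
def project(n,P):
    p=viewer.camera_params(n); T=p["pose"]; c=T[:3,:3].T@(np.array(P)-T[:3,3])
    return np.array([p["cx"]-p["fx"]*c[0]/c[2],p["cy"]+p["fy"]*c[1]/c[2]])
def blue(im):
    return cv2.inRange(cv2.cvtColor(im,cv2.COLOR_BGR2HSV),(105,150,60),(130,255,255))
def blobs(mask,x0,y0,x1,y1,amin=20):
    m=np.zeros_like(mask); m[y0:y1,x0:x1]=mask[y0:y1,x0:x1]
    return sorted([c for c in cv2.findContours(m,cv2.RETR_EXTERNAL,cv2.CHAIN_APPROX_NONE)[0] if cv2.contourArea(c)>=amin],key=cv2.contourArea,reverse=True)
def quat(a):   # tool down, closing line at world angle a
    u=(np.pi/2+a)/2; return np.array([np.cos(u),np.sin(u),0,0])
E
python3 - <<'E'
from h import *
im=cv2.imread("pics/top0.png"); b=blue(im)
for c in blobs(b,260,225,320,260)[:1]:
    r=cv2.minAreaRect(c); print("bar",r)
    px=cv2.boxPoints(r); w=np.array([ray("top",p,64) for p in px]); print(w, w.mean(0))
    (vx,vy,_,_)=cv2.fitLine(np.array([ray("top",p,64) for p in c[:,0]],np.float32),cv2.DIST_L2,0,.01,.01).ravel(); print("dir",vx,vy)
# beakers: hough circles at upscaled crop, known radius
g=cv2.cvtColor(im,cv2.COLOR_BGR2GRAY); out=im.copy(); K=4
for n,(x,y),D,h in (("L",(533,170),70,95),("M",(414,172),52,72),("S",(522,258),34,50)):
    s=35; cr=cv2.resize(g[y-s:y+s,x-s:x+s],None,fx=K,fy=K,interpolation=cv2.INTER_CUBIC)
    f=viewer.camera_params("top")["fx"]; R=D/2*f/(1005-h)*K
    c=cv2.HoughCircles(cv2.GaussianBlur(cr,(5,5),0),cv2.HOUGH_GRADIENT,1,8,param1=80,param2=12,minRadius=int(R*.9),maxRadius=int(R*1.1))
    for k in c[0][:3]:
        p=np.array([x-s,y-s])+(k[:2]+.5)/K-.5; print(n,R/K,k[2]/K,p,ray("top",p,h))
    p=np.array([x-s,y-s])+(c[0][0][:2]+.5)/K-.5
    cv2.circle(out,tuple(int(v*16) for v in p),int(c[0][0][2]/K*16),(0,255,0),1,cv2.LINE_AA,4)
cv2.imwrite("pics/b.png",np.hstack([cv2.resize(a[125:285,390:565],None,fx=2.2,fy=3.2*2.2/2.2) for a in (im,out)]))
E
```

```text
bar ((290.71234130859375, 242.7328643798828), (2.808987855911255, 42.72002029418945), 69.44395446777344)
[[465.82786722 152.80630793]
 [493.97636703  79.5160147 ]
 [489.11498176  77.64024515]
 [460.98624875 150.88517953]] [477.47636619 115.21193683]
dir 0.3593605 -0.9331988
L 19.875861175260454 18.65 [533.5 170. ] [ 606.37078132 -317.96446014]
L 19.875861175260454 21.0 [534.   167.75] [ 610.45300182 -318.97975611]
L 19.875861175260454 18.175 [531.   168.25] [ 609.54396647 -313.69534748]
M 14.400945503189783 15.325 [414.   168.25] [ 615.38979746 -110.29035591]
M 14.400945503189783 13.65 [414.75 170.25] [ 611.63981549 -111.62315238]
M 14.400945503189783 13.025 [412.5  170.25] [ 611.63795761 -107.51788591]
S 9.199089674832589 9.225 [522.  255.5] [ 457.85223395 -308.39813112]
S 9.199089674832589 9.275 [524.   256.75] [ 455.58043954 -311.93758372]
```

View pics/b.png

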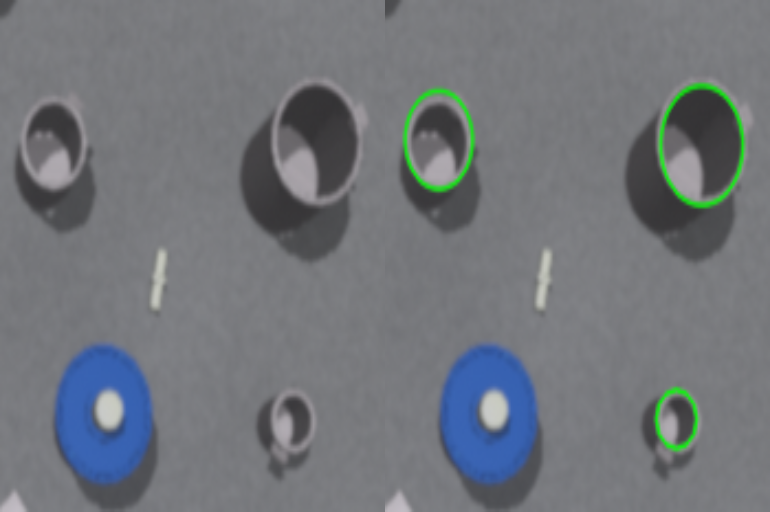

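```bash
python3 - <<'E'
from h import *
from scipy.ndimage import map_coordinates
im=cv2.imread("pics/top0.png"); g=cv2.cvtColor(im,cv2.COLOR_BGR2GRAY).astype(float)
for n,c,D,h in (("L",(533.6,169.1),70,95),("M",(413.8,169.9),52,72),("S",(522.9,256.3),34,50)):
    c=np.array(c); R=(D/2-1)*516.8/(1005-h)
    th=np.linspace(0,2*np.pi,72,endpoint=False); rs=np.arange(R-2.5,R+2.6,.1)
    for _ in range(3):
        P=c[:,None,None]+rs*np.stack([np.cos(th),np.sin(th)])[:,:,None]
        v=map_coordinates(g,[P[1],P[0]],order=1); r=rs[v.argmax(1)]
        q=c+np.stack([r*np.cos(th),r*np.sin(th)],1)
        A=np.c_[2*q,np.ones(len(q))]; keep=np.ones(len(q),bool)
        for _ in range(3):
            s=np.linalg.lstsq(A[keep],(q[keep]**2).sum(1),rcond=None)[0]; rr=np.hypot(*(q-s[:2]).T)
            keep=abs(rr-np.median(rr))<.9
        c=s[:2]
    print(n,c,R,np.median(rr),keep.sum(),ray("top",c,h).round(1))
a=0.367; q=quat(a); bar=np.array([477.5,115.2]); u=np.array([np.cos(a),np.sin(a)])
print("hinge px",project("top",[*(bar+177*u),64]))
def tcp(th,extra=61):
    return [*(bar+177*u-177*np.cos(th)*u),64+177*np.sin(th)+extra]
qs=[quat(a),quat(a+np.pi)]
q=min(qs,key=lambda q:abs(env.ik(tcp(0,160),q)[5]) if env.ik(tcp(0,160),q) is not None else 9)
print(env.ik(tcp(0,160),q))
set_gripper(30)
env.reach(tcp(0,160),q)
print("stop",env.move_l(tcp(0),rate=100,f_stop=8))
set_gripper(0); s=env.read_state(); print(s["width"],s["force"],s["tool_pos"],s["time_s"])
cv2.imwrite("pics/side1.png",viewer.camera("side"))
E
```

```text
L [533.96855971 168.5017721 ] 19.309010989010986 19.11109602069159 62 [ 609.1 -318.9]
M [414.05787827 168.86405369] 13.847802786709536 13.731774609671291 59 [ 614.2 -110.4]
S [523.09224138 255.90256049] 8.658429319371727 9.057251845962584 58 [ 457.1 -310.3]
hinge px [258.44381234 155.03295423]
[ 2.12503989e-01  3.45653997e-01  1.97952067e+00 -4.44089210e-16
  8.16417990e-01 -1.54496011e-01]
stop False
7.7559063825744055 [-3.03677483 -2.15906787  4.29351756] [476.68133882 114.88962635 125.22918206] 4.7833
```

View pics/side1.png

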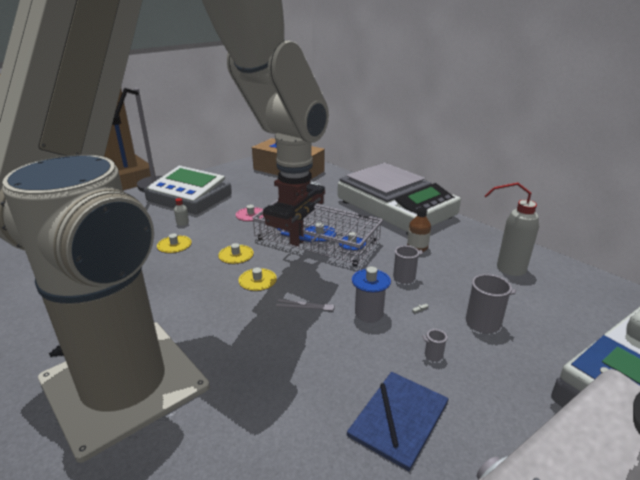

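The fingers are closed on the bar (width 7.8 mm). Next I swing the lid.

```bash
python3 - <<'E'
from h import *
a=0.367; u=np.array([np.cos(a),np.sin(a)]); s=env.read_state()
bar=s["tool_pos"][:2]; z0=s["tool_pos"][2]
for th in np.arange(.16,1.88,.17):
    env.move_l([*(bar+177*(1-np.cos(th))*u),z0+177*np.sin(th)],rate=150)
    s=env.read_state(); print(round(th,2),s["width"].round(1),np.linalg.norm(s["force"]).round(1))
p=s["tool_pos"]; set_gripper(40)
env.move_l([*p[:2],p[2]+90],rate=200)
env.move_l([350,250,p[2]+90],rate=300)
cv2.imwrite("pics/side2.png",viewer.camera("side")); cv2.imwrite("pics/top2.png",viewer.camera("top"))
print(env.read_state()["time_s"])
E
```

```text
Traceback (most recent call last):
AttributeError: 'float' object has no attribute 'round'
```

One step (0.16 rad) was done, so I continue from there with the recorded start.

```bash
python3 - <<'E'
from h import *
a=0.367; u=np.array([np.cos(a),np.sin(a)])
bar=np.array([476.7,114.9]); z0=125.2
for th in np.arange(.33,1.88,.17):
    env.move_l([*(bar+177*(1-np.cos(th))*u),z0+177*np.sin(th)],rate=150)
    s=env.read_state(); print("%.2f %.1f %.1f"%(th,s["width"],np.linalg.norm(s["force"])))
p=s["tool_pos"]; set_gripper(40)
env.move_l([*p[:2],p[2]+90],rate=200)
env.move_l([350,250,p[2]+90],rate=300)
cv2.imwrite("pics/side2.png",viewer.camera("side")); cv2.imwrite("pics/top2.png",viewer.camera("top"))
print(env.read_state()["time_s"])
E
```

```text
0.33 7.9 3.1
0.50 8.0 4.1
0.67 8.5 10.3
0.84 7.8 18.4
1.01 8.4 17.7
1.18 8.0 12.4
1.35 8.2 10.0
1.52 8.2 9.5
1.69 8.2 6.0
1.86 8.0 5.2
11.3417
```

View pics/side2.png

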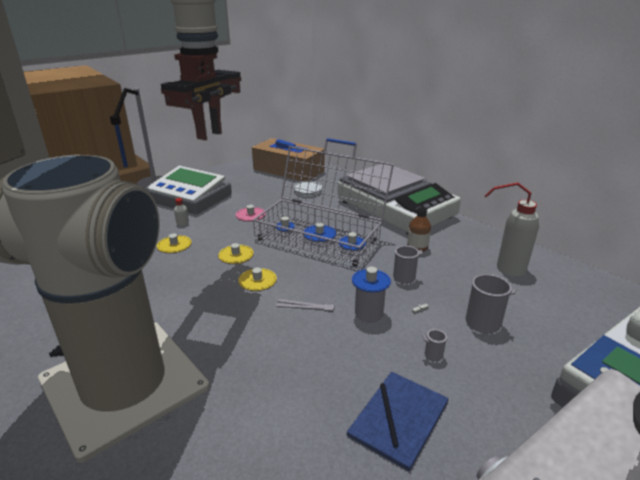

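View pics/top2.png

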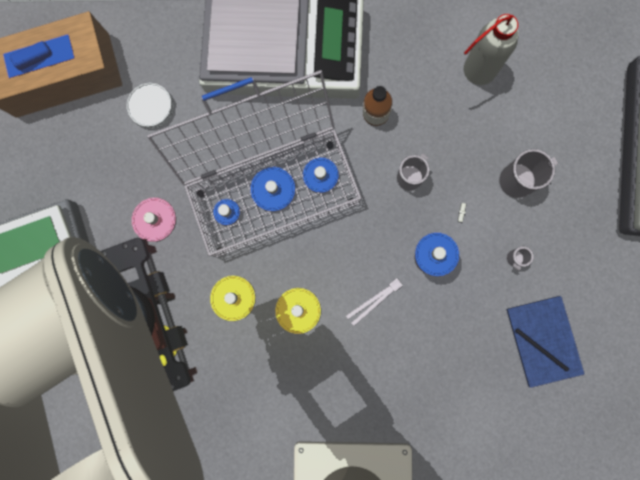

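The lid is open against its stop, with the handle at (228,89), and the covers are clear to see. Now I measure them and place the large one.

```bash
cat >> h.py <<'E'
A=0.367
BK={"L":((609.1,-318.9),95),"M":((614.2,-110.4),72),"S":((457.1,-310.3),50)}
def covers(im):
    r={}
    hsv=cv2.cvtColor(im,cv2.COLOR_BGR2HSV); b=blue(im)
    w=cv2.inRange(hsv,(0,0,165),(180,60,255))
    for n,(x,y),s in (("S",(226,211),16),("L",(273,189),26),("M",(321,175),21)):
        m=np.zeros_like(b); m[y-s:y+s,x-s:x+s]=b[y-s:y+s,x-s:x+s]
        pts=cv2.findNonZero(cv2.morphologyEx(m,cv2.MORPH_OPEN,np.ones((2,2))))
        e=cv2.fitEllipse(cv2.convexHull(pts)); disc=ray("top",e[0],17)
        k=blobs(w,x-12,y-12,x+12,y+12,8)
        kc=cv2.minEnclosingCircle(k[0]) if k else ((0,0),0)
        r[n]=(disc,ray("top",kc[0],40),e[1],kc)
    return r
def yawq(p,z):
    o=[]
    for a in (A+np.pi/2,A-np.pi/2):
        j=env.ik([*p,z],quat(a))
        if j is not None: o.append((abs(j[5]),a))
    return quat(min(o)[1])
def transfer(n,p):
    t,h=BK[n]; q=yawq(p,260); set_gripper(40)
    env.reach([*p,260],q)
    print("hit",env.move_l([*p,101],rate=140,f_stop=6))
    set_gripper(0); s=env.read_state(); print("w %.1f F %s z %.1f"%(s["width"],s["force"].round(1),s["tool_pos"][2]))
    env.move_l([*p,260],rate=150); env.hold(.1); print("held w %.1f"%env.read_state()["width"])
    env.move_l([*t,260],rate=220)
    env.move_l([*t,h+95],rate=120)
    print("touch",env.move_l([*t,h+84],rate=25,f_stop=3))
    s=env.read_state(); print("z-h %.1f"%(s["tool_pos"][2]-h),s["tool_pos"])
    set_gripper(40); env.move_l([*t,h+200],rate=150)
    print("t %.1f"%env.read_state()["time_s"])
E
python3 - <<'E'
from h import *
r=covers(cv2.imread("pics/top2.png"))
for n in r: print(n,[np.round(np.hstack(v) if i==3 else v,1) for i,v in enumerate(r[n])])
d,k=r["L"][:2]
if np.hypot(*(d-k))<5:
    transfer("L",(d+k)/2); env.move_l([400,0,300],rate=250)
    im=viewer.camera("top"); cv2.imwrite("pics/top3.png",im); cv2.imwrite("pics/side3.png",viewer.camera("side"))
    cv2.imwrite("pics/c3.png",np.hstack([cv2.resize(im[120:290,490:570],None,fx=3,fy=3),cv2.resize(cv2.imread("pics/side3.png")[200:370,380:520],None,fx=3,fy=3)]))
E
```

```text
S [array([540.9, 245.4]), array([543.2, 248.1]), array([24.1, 24.7]), array([223.1, 209.4,   5.5])]
L [array([586.7, 155.8]), array([589.4, 158.2]), array([42.4, 43.5]), array([270.5, 185.7,   5.5])]
M [array([614.7,  62.5]), array([617.2,  64.4]), array([33.2, 33.7]), array([319.7, 171.5,   5.3])]
hit False
w 21.4 F [-1.  -0.7  5.5] z 101.6
held w 21.2
touch True
z-h 87.1 [ 609.42566894 -319.09898991  182.08323327]
t 20.6
```

View pics/c3.png

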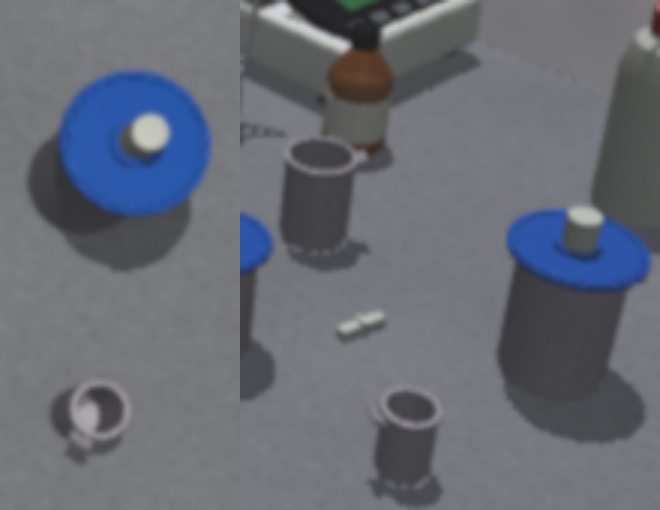

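The large cover sits flat and centred, at about (535,168) in the top image. Now the medium and small ones.

```bash
python3 - <<'E'
from h import *
r=covers(cv2.imread("pics/top2.png"))
for n in "MS":
    transfer(n,(r[n][0]+r[n][1])/2)
env.move_l([420,-60,320],rate=250); env.reach([350,250,380],quat(A))
im=viewer.camera("top"); s=viewer.camera("side"); cv2.imwrite("pics/top4.png",im); cv2.imwrite("pics/side4.png",s)
cv2.imwrite("pics/c4.png",np.vstack([cv2.resize(im[130:290,380:580],None,fx=2,fy=2),cv2.resize(s[200:360,340:540],None,fx=1.75,fy=1.75) if 0 else cv2.resize(s[210:350,345:545],(400,280))]))
for n,D in (("L",88),("M",70),("S",52)):
    p,h=BK[n]; x,y=project("top",[*p,h+4]); w=int(D*.29)+4; x,y=int(x),int(y)
    c=blobs(blue(im),x-w,y-w,x+w,y+w)[0]; e=cv2.fitEllipse(cv2.convexHull(c))
    print(n,(ray("top",e[0],h+3)-p).round(1),np.round(e[1],1))
E
```

```text
hit False
w 21.3 F [-1.7  0.2  4.8] z 101.6
held w 21.1
touch True
z-h 87.1 [ 614.58198002 -110.52391001  159.08725724]
t 30.1
hit False
w 21.3 F [-0.7 -0.5  4.7] z 101.6
held w 21.7Traceback (most recent call last):
  File "<stdin>", line 4, in <module>
  File "h.py", line 43, in transfer
    env.move_l([*t,260],rate=220)
    ~~~~~~~~~~^^^^^^^^^^^^^^^^^^^
station.IKError: the arm cannot follow that straight line within its joint ranges
```

```bash
python3 - <<'E'
from h import *
t,h=BK["S"]; p=env.read_state()["tool_pos"]
env.move_l([*p[:2],310],rate=150)
env.reach([*t,310],yawq(t,310))
env.move_l([*t,h+95],rate=140)
print("touch",env.move_l([*t,h+84],rate=25,f_stop=3))
s=env.read_state(); print("z-h %.1f"%(s["tool_pos"][2]-h),s["tool_pos"],s["width"])
set_gripper(40); env.move_l([*t,310],rate=150)
env.reach([350,250,380],quat(A)); print(env.read_state()["time_s"])
im=viewer.camera("top"); s=viewer.camera("side"); cv2.imwrite("pics/top4.png",im); cv2.imwrite("pics/side4.png",s)
cv2.imwrite("pics/c4.png",np.vstack([cv2.resize(im[130:290,380:580],None,fx=2,fy=2),cv2.resize(s[210:350,345:545],(400,280))]))
for n,D in (("L",88),("M",70),("S",52)):
    p,h=BK[n]; x,y=project("top",[*p,h+4]); w=int(D*.29)+4; x,y=int(x),int(y)
    c=blobs(blue(im),x-w,y-w,x+w,y+w)[0]; e=cv2.fitEllipse(cv2.convexHull(c))
    print(n,(ray("top",e[0],h+3)-p).round(1),np.round(e[1],1))
E
```

```text
touch True
z-h 87.2 [ 457.40625444 -310.54296786  137.17914944] 21.400778217477157
43.6333
L [0.9 0.5] [47.2 49.2]
M [0.9 0.2] [36.1 36.3]
S [0.7 0.3] [26.2 27.4]
```

View pics/c4.png

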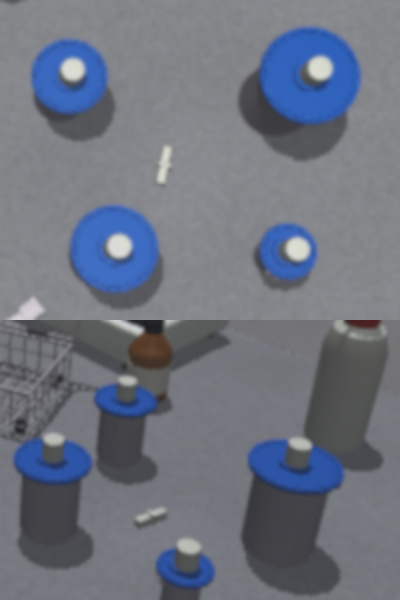

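View pics/side4.png

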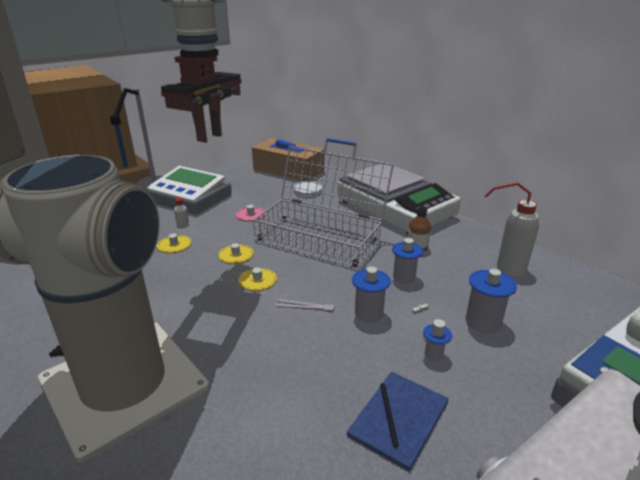

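All three covers lie flat and within about 1 mm of the measured mouth centres. The lid is still open, with its handle at (340,142), and the fourth beaker is untouched at (370,295).

```bash
python3 -c "
from station import workorder
print(workorder.sign_off())"
```

```text
the job is handed in; nothing more can be done
None
```

The job is handed in at about 44 s of robot time: the lid stands open at its stop, and each of the three blue covers lies flat on its matching beaker, within about 1 mm of the measured mouth centre. No verdict came back at sign-off.

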